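# Feed the sample row home and start the reading

### The arm

A 6-joint arm with a two-finger parallel gripper is mounted at the origin on the work surface. World frame = base frame: x ahead of the robot, y to its left, z up, the work surface at z = 0. Lengths are in m, angles in rad, forces in N, time in s.
With the tool pointing down it reaches from about 0.35 to 0.975 m from the base axis. Payload 4.9 kg.
Tool frame: the origin (TCP) lies midway between the tips of the shut fingers; the grasp point (between the pads) lies manip.grip_depth behind it (manip.grip_depth is the distance from the TCP to the grasp point, in m); z points along the fingers, x is the direction in which the jaws open and shut, and the axes are right-handed (so a half turn about z gives the same grasp; the last joint's range is limited). The gripper opens to 85 mm and grips with 20 to 120 N. Pads are 22 mm wide; open, the fingers measure 114 mm over their backs; the gripper's body (76 mm by 85 mm) begins 54 mm behind the grasp point. The pads swing forward as they close: fully open they stand 13 mm farther back than shut.
Start: joints at [-1.345, 0.053, 1.613, -0, 1.476, -0.119], TCP at [0.211, -0.588, 0.231] pointing down, gripper open.
Joint ranges: [-3.01, 3.01], [-1.01, 2.22], [0.06, 2.58], [-1.02, 4.17], [0.09, 2.62], [-3.14, 3.14]. Speed limits (rad/s): [2.57, 2.57, 3.14, 3.14, 3.14, 3.14].

### API

Orientations are given as a unit quaternion [w, x, y, z].
In Python, from plant import state, grab_frame, ticket, manip gives the robot as it stands.
- The arm moves only by the tool carry_out, never from a script. Its argument "moves" is a list that holds one entry, the list of rows, each a list of 7 numbers: the turn, a rotation vector about the tool's x, y, z each as a share of 5 degrees, from -1 to 1, then the shift along the tool's x, y, z each as a share of 0.04 m, from -1 to 1, then the gripper command: -1 is shut, 1 is fully open, values between are in proportion. A call has 1 to 8 rows; each row shifts and turns the commanded pose from where the row before left it, along the tool's axes as they then stand; what a row does not reach is not made up. A row lasts 1/12 s, in which the tool goes at most 41.7 mm and 7.16 degrees, less where a joint would pass 70% of its speed; a pose out of reach is approached as far as the arm can. A call with a number of a shift or a turn outside -1 to 1 is refused whole. A call with a gripper value outside its range is refused whole. The fingers move at their own pace and stop on an object; the grip force is fixed at half the most. Time passes only in rows, so rows that do not move let the fingers close. It gives the time, the measured TCP pose, the force and the opening at its end, in the units of the state.
- state(): the state, without advancing time (a new reading comes with each control period).
- grab_frame(name): name is "scene" or "top" or "wrist"; returns a dict with "frame" (384x512x3 uint8, red, green, blue), "z_map" (384x512 float32, m along the optical axis (not along the pixel's ray), 0 where there is no reading), "K" (3x3 intrinsics, pixels), "world_from_camera" (4x4, takes a point from camera to world coordinates); the wrist camera has in their place "hand_eye" (4x4, takes a point from camera to tool coordinates, whose origin is the TCP and whose axes are the tool frame's). Camera axes: x right, y down, z forward; pixel columns grow to the right and rows downward; lengths in m; the calibration is good to about 2 mm. A picture is of the moment at which its call begins: read the wrist's pose just before it.
- ticket.job_done(): hands the job in, once; it reports no verdict.
The state is a dict: "time": time; "joint_pos": joint angles; "joint_vel": joint speeds; "joint_efforts": joint torques, N m; "tool_pos": TCP position; "tool_rot": TCP orientation; "contact_force": force on the tool from outside, world axes, zero at the start; "ft_torque": the same for the moment, N m; "gripper_width": opening from 0.0 (shut) to 1.0 (fully open).
Only numpy, scipy, OpenCV 4.12 (cv2) and the standard library are available. Lean on these libraries where they do the work, as an engineer would, in place of code of your own. Each camera call takes 0.05 s, during which the arm holds its last target.

### The job

Push the row of four sample carriers along the feed rail as one train, from behind the last one, until the first stands against the end stop under the probe and the row is closed up behind it; then press the meter's large round key fully down and let it come up again. Only push with the fingers: do not grip, lift or tip the carriers, do not pull the row apart, do not press the key before the row is home, and leave everything else on the bench where it is.

Things in the scene. Friction and masses are not known exactly. Their poses are not given: they have to be found in the camera images.
- track: Fixed aluminium feed rail: straight channel along its own y axis, from y = -200 mm (open end) to the end stop at the +y end. Origin on the bench under the centre line; z up. Channel floor 6 mm above the bench; side rails 8 mm thick, 49 mm apart inside, tops 14 mm above the bench.
- stop_face (a point): Centre of the end stop's face, at y = +150 mm of the rail's frame, 20 mm above the bench. The stop is a 22 mm thick, 40 mm high steel block across the channel. A thin post on it carries a probe hanging over the first sample place, 23 mm before the stop, its tip 85 mm above the bench, its top at 235 mm.
- meter: Fixed grey meter on the bench on the right, 150 (x) by 180 (y) by 40 mm, with a display panel sloping up to about 70 mm on its +x half. Origin: centre of its underside. The small blue keys are dummies.
- key (a joint): Travel of the meter's large key: 0 up, 0.006 m fully down. A spring key that comes back up by itself; fully down takes 5 N.
- key_top (a point): Centre of the top face of the meter's large key: the one big round grey button, 28 mm diameter, in a black housing, near the robot-side (-x) edge of the meter's top. Pressed straight down.
- carrier_a: Sample carrier 1 of 4 from the stop (front): black plastic block 46 x 46 x 30 mm with a white-capped jar top fixed in it (26 to 37 mm diameter, cap 50 to 54 mm above the underside, set in from the block's faces). Loose in the channel, square to it; origin: centre of its underside, 6 mm above the bench, z up. 60 to 130 g. The four stand in one touching row, away from the stop.
- carrier_b: Sample carrier 2 of 4 from the stop (second): black plastic block 46 x 46 x 30 mm with a white-capped jar top fixed in it (26 to 37 mm diameter, cap 50 to 54 mm above the underside, set in from the block's faces). Loose in the channel, square to it; origin: centre of its underside, 6 mm above the bench, z up. 60 to 130 g. The four stand in one touching row, away from the stop.
- carrier_c: Sample carrier 3 of 4 from the stop (third): black plastic block 46 x 46 x 30 mm with a white-capped jar top fixed in it (26 to 37 mm diameter, cap 50 to 54 mm above the underside, set in from the block's faces). Loose in the channel, square to it; origin: centre of its underside, 6 mm above the bench, z up. 60 to 130 g. The four stand in one touching row, away from the stop.
- carrier_d: Sample carrier 4 of 4 from the stop (last, at the open end): black plastic block 46 x 46 x 30 mm with a white-capped jar top fixed in it (26 to 37 mm diameter, cap 50 to 54 mm above the underside, set in from the block's faces). Loose in the channel, square to it; origin: centre of its underside, 6 mm above the bench, z up. 60 to 130 g. The four stand in one touching row, away from the stop.
- spare_carrier: Bystander: an empty 46 x 46 x 30 mm black carrier block standing on the bench near the rail, on its -x side. Origin: centre of its underside.
- low_jar: Bystander: low clear capped jar, 40 mm diameter, 45 mm high, on the bench on the rail's +x side. Origin: centre of its underside.
- beaker: Bystander: clear open beaker, about 52 mm diameter, 55 mm high, on the bench on the rail's +x side. Origin: centre of its underside.
- spatula: Bystander: flat steel spatula, 150 mm long, lying on the bench on the rail's -x side near its stop end. Its x axis runs along it.
- wash_bottle: Bystander: white bottle with a red cap, 68 mm diameter, 170 mm high, standing at the far left. Origin: centre of its underside.
- paper_roll: Bystander: printer paper roll on end, 84 mm diameter, 60 mm high, standing at the far right. Origin: centre of its underside.
- timer: Bystander: small white timer, 50 x 60 x 22 mm, lying flat on the bench between robot and meter. Origin: centre of its underside.
Things that resemble listed ones, but are neither listed nor needed, are in the scene too. What is shaped like the carrier_d but green or red is not meant. Leave any red look-alike of the meter alone.

How it is judged:
On the way, in this order (a step that is already met when the one before it is completed fails the run):
1. the row is home against the end stop (y of carrier_a in the frame of track between -0.016 and 0.15 m and x of carrier_a in the frame of track between -0.006 and 0.006 m and height (world z) of each of carrier_a, carrier_b, carrier_c, carrier_d below 0.012 m and angle between each of carrier_a, carrier_b, carrier_c, carrier_d's own z axis and vertical below 0.1 rad and y of carrier_b in the frame of track between -0.016 and 0.15 m and x of carrier_b in the frame of track between -0.006 and 0.006 m and y of carrier_c in the frame of track between -0.016 and 0.15 m and x of carrier_c in the frame of track between -0.006 and 0.006 m and y of carrier_d in the frame of track between -0.016 and 0.15 m and x of carrier_d in the frame of track between -0.006 and 0.006 m), for 0.2 s.
2. the key is pressed down (value of joint key above 0.0045 m), for 0.04 s.
At the end, for the whole second after the job is handed in: All four carriers stand upright in the channel, at rest, closed up against the end stop (no more than 5 mm of gaps altogether), and the key is up again (within 2 mm) (all of step 1 and value of joint key below 0.002 m and linear speed of each of carrier_a, carrier_b, carrier_c, carrier_d below 0.01 m/s); the robot touches nothing.
It fails at once if a carrier is lifted or tipped (height (world z) of any of carrier_a, carrier_b, carrier_c, carrier_d above 0.016 m or angle between any of carrier_a, carrier_b, carrier_c, carrier_d's own z axis and vertical above 0.25 rad).
It fails at once if the row is pulled apart: a gap of more than 15 mm opens between neighbours (distance between carrier_a and carrier_b above 0.061 m or distance between carrier_b and carrier_c above 0.061 m or distance between carrier_c and carrier_d above 0.061 m).
It fails at once if the key is pressed before the row is home (value of joint key above 0.003 m and not (y of carrier_a in the frame of track between -0.016 and 0.15 m and x of carrier_a in the frame of track between -0.006 and 0.006 m and height (world z) of each of carrier_a, carrier_b, carrier_c, carrier_d below 0.012 m and angle between each of carrier_a, carrier_b, carrier_c, carrier_d's own z axis and vertical below 0.1 rad and y of carrier_b in the frame of track between -0.016 and 0.15 m and x of carrier_b in the frame of track between -0.006 and 0.006 m and y of carrier_c in the frame of track between -0.016 and 0.15 m and x of carrier_c in the frame of track between -0.006 and 0.006 m and y of carrier_d in the frame of track between -0.016 and 0.15 m and x of carrier_d in the frame of track between -0.006 and 0.006 m)).
It fails at once if a bystander is moved by more than 25 mm or tipped (distance of any of spare_carrier, low_jar, beaker, spatula, wash_bottle, paper_roll, timer from where it was at the start of the episode above 0.025 m or angle between any of spare_carrier, low_jar, beaker, wash_bottle, paper_roll, timer's own z axis and vertical above 0.4 rad).
It also fails if it takes over 48 s, if anything falls off the work surface, if the arm or the gripper's body presses on something with over 40 N, if the wrist force passes 120 N, or if a joint passes its speed limit or range.

## Working session

There is one attempt and no reset: what is moved stays moved. The work goes in short steps, Python scripts to look and compute and a tool call to move; the robot and the scene stay as the last step left them, time stands still between calls to the robot, and variables do not carry over. Pictures are saved under pics/ and viewed, and the job is handed in when it is done.

Besides the shell and the picture viewer there is one more tool, called after "Call:" as name(argument=value, ...) on one line, values as JSON. carry_out: Moves the arm, as the interface text tells. Shift numbers are shares of 0.04 m and turn numbers shares of 5 degrees, none past 1 either way. Its arguments: {"type":"object","properties":{"moves":{"type":"array"}},"required":["moves"]}

```bash
mkdir -p pics; ls; cat > h.py <<'E'
import numpy as np, cv2
from plant import state, grab_frame, ticket, manip
def snap(name,fn):
    s=state(); g=grab_frame(name)
    cv2.imwrite('pics/'+fn+'.png',g['frame'][:,:,::-1])
    np.savez('pics/'+fn+'.npz',**{k:v for k,v in g.items()},tp=s['tool_pos'],tr=s['tool_rot'])
    return g
def cloud(g):
    K=g['K'];z=g['z_map'];h,w=z.shape
    u,v=np.meshgrid(np.arange(w),np.arange(h))
    p=np.stack([(u-K[0,2])/K[0,0]*z,(v-K[1,2])/K[1,1]*z,z],-1)
    T=g['world_from_camera']
    P=p@T[:3,:3].T+T[:3,3]
    P[z==0]=np.nan
    return P
E
python3 - <<'E'
from h import *
print(state()); print({k:getattr(manip,k) for k in dir(manip) if k[0]!='_'})
for n in('top','scene'):
    g=snap(n,n+'0'); print(g['K'],g['world_from_camera'])
E
```

```text
pics
{'time': 0.0, 'joint_pos': array([-1.34501765e+00,  5.33693864e-02,  1.61430131e+00,  2.89566614e-05,
        1.47598922e+00, -1.19037175e-01]), 'joint_vel': array([-0.00016396, -0.00108764, -0.00284869, -0.0011751 , -0.00057443,
        0.00099687]), 'joint_efforts': array([ 5.95931597e-04, -3.93671107e+01, -3.70182323e+01, -1.27379840e-04,
        7.11335932e-03,  1.78552938e-06]), 'tool_pos': array([ 0.21111046, -0.58760517,  0.23005088]), 'tool_rot': array([-7.01576940e-04,  8.17930113e-01, -5.75316662e-01, -7.59203451e-04]), 'contact_force': array([-0.16032304,  0.11182826,  0.45333797]), 'ft_torque': array([-0.00409797, -0.03461962, -0.03634069]), 'gripper_width': 0.9996741784861194}
{'IKError': <class 'plant.IKError'>, 'grip_depth': 0.0187}
[[433.00037425   0.         254.22047028]
 [  0.         433.00037425 200.5370212 ]
 [  0.           0.           1.        ]] [[ 1.71465481e-02 -9.88359474e-01  1.51167280e-01  3.44680167e-01]
 [-9.99851131e-01 -1.72406968e-02  6.87909996e-04 -9.40620709e-03]
 [ 1.92632688e-03 -1.51156571e-01 -9.88507957e-01  1.16353610e+00]
 [ 0.00000000e+00  0.00000000e+00  0.00000000e+00  1.00000000e+00]]
[[409.65576348   0.         258.93644374]
 [  0.         409.65576348 184.84188914]
 [  0.           0.           1.        ]] [[-0.3409775   0.69375428 -0.63438107  1.21277331]
 [ 0.94007065  0.2525167  -0.2291342   0.24886256]
 [ 0.00122898 -0.67449263 -0.73828056  0.90942032]
 [ 0.          0.          0.          1.        ]]
```

View pics/top0.png

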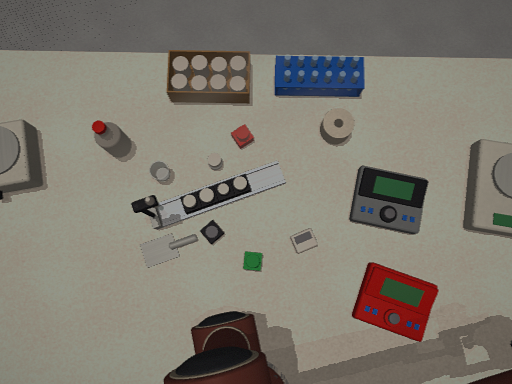

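View pics/scene0.png

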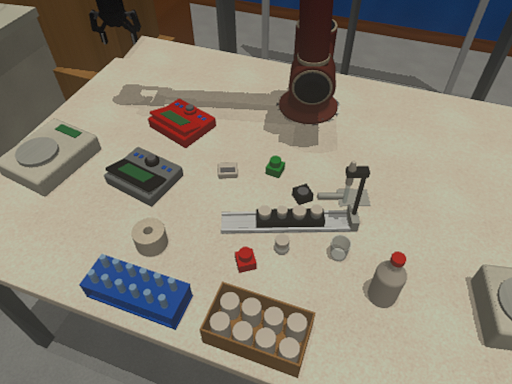

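Top view: the rail runs from its open end at about (285,172) to the stop at about (155,215). The row covers (183,205)–(250,183), and the grey meter's key is at (388,213). The red meter at (395,300) is to be left alone. Next I'll measure these.

```bash
cat > m.py <<'E'
from h import *
g=dict(np.load('pics/top0.npz')); P=cloud(g); f=g['frame']
for (u,v) in [(190,201),(206,195),(223,189),(240,183),(388,213),(388,204),(378,213),(250,184),(275,175),(212,232),(300,240)]: print((u,v),P[v,u].round(4),f[v,u])
big=cv2.resize(f[140:240,130:300],None,fx=4.5,fy=4.5,interpolation=cv2.INTER_CUBIC); cv2.imwrite('pics/c1.png',big[:,:,::-1])
big=cv2.resize(f[160:240,345:435],None,fx=6,fy=6,interpolation=cv2.INTER_CUBIC); cv2.imwrite('pics/c2.png',big[:,:,::-1])
# rail side tops: height 10..18mm in rail region
u,v=np.meshgrid(np.arange(512),np.arange(384))
reg=(u>140)&(u<295)&(v>155)&(v<235)
# approximate axis
a=P[201,190,:2];b=P[183,240,:2]
y=(a-b)/np.linalg.norm(a-b);x=np.array([y[1],-y[0]])
print('axis',y,x)
d=P[...,:2]-b; X=d@x;Y=d@y;Z=P[...,2]
for lo,hi in[(.055,.062),(.048,.064),(.030,.04),(.011,.017),(.003,.009)]:
    m=reg&(abs(X)<.04)&(Z>lo)&(Z<hi)
    print(lo,hi,m.sum(),'Y',np.percentile(Y[m],[1,50,99]).round(3),'X',np.percentile(X[m],[1,50,99]).round(3))
print(np.nanmedian(Z[300:,100:150]), np.nanmedian(Z[100:130,270:300]))
E
python3 m.py
```

```text
(190, 201) [0.5089 0.1564 0.0627] [152 146 134]
(206, 195) [0.5272 0.1172 0.0508] [153 147 135]
(223, 189) [0.5423 0.0727 0.0599] [154 147 135]
(240, 183) [0.559  0.0291 0.0589] [154 148 135]
(388, 213) [ 0.4872 -0.353   0.0592] [79 77 77]
(388, 204) [ 0.5131 -0.359   0.0422] [88 88 86]
(378, 213) [ 0.4889 -0.3321  0.0424] [83 82 81]
(250, 184) [0.5668 0.0036 0.007 ] [162 160 158]
(275, 175) [ 0.5933 -0.0641  0.0055] [153 151 149]
(212, 232) [0.4325 0.1002 0.033 ] [88 84 85]
(300, 240) [ 0.4162 -0.1307  0.0236] [85 82 82]
axis [-0.36599572  0.93061654] [0.93061654 0.36599572]
0.055 0.062 403 Y [-0.014  0.056  0.153] X [-0.014  0.002  0.018]
0.048 0.064 521 Y [-0.015  0.08   0.219] X [-0.014  0.002  0.018]
0.03 0.04 740 Y [-0.022  0.074  0.249] X [-0.028 -0.007  0.025]
0.011 0.017 623 Y [-0.117  0.05   0.23 ] X [-0.031 -0.022  0.035]
0.003 0.009 1063 Y [-0.138 -0.031  0.263] X [-0.037 -0.     0.037]
-0.00047859988181597757 2.688127554106856e-06
```

View pics/c1.png

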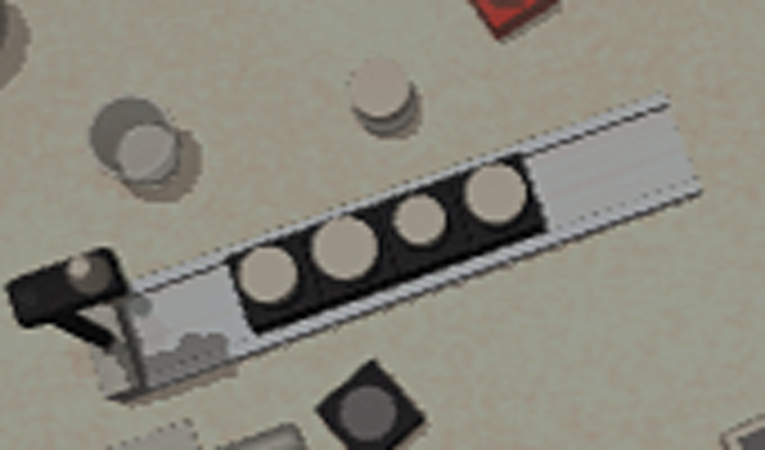

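View pics/c2.png

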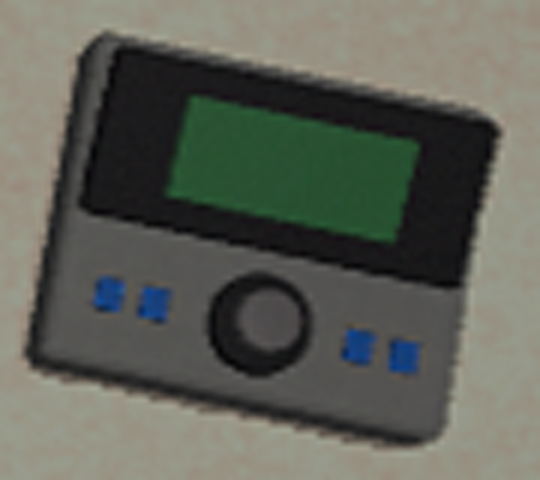

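```bash
cat > m2.py <<'E'
from h import *
g=dict(np.load('pics/top0.npz')); P=cloud(g); f=g['frame']
u,v=np.meshgrid(np.arange(512),np.arange(384))
reg=(u>140)&(u<295)&(v>155)&(v<235)
b=np.array([.559,.0291])
y=np.array([-.36600,.93062]);x=np.array([y[1],-y[0]])
Z=P[...,2]
for it in range(4):
    d=P[...,:2]-b; X=d@x;Y=d@y
    C=[]
    # rail channel floor centre: use rail tops both sides -> mid
    bins=[]
    for y0 in np.arange(-.12,.16,.01):
        m=reg&(abs(X)<.04)&(Z>.0105)&(Z<.0175)&(abs(Y-y0)<.006)
        l=X[m&(X<-.018)];r=X[m&(X>.018)]
        if len(l)>2 and len(r)>2: bins.append((y0,np.median(l),np.median(r)))
    bins=np.array(bins)
    if it in(0,3): print(bins.round(4))
    mid=(bins[:,1]+bins[:,2])/2
    k,c=np.polyfit(bins[:,0],mid,1); print('slope',k,'off',c)
    y=y+k*x; y/=np.linalg.norm(y); b=b+c*x; x=np.array([y[1],-y[0]])
print('axis y',y,'psi',np.degrees(np.arctan2(y[1],y[0])),'point',b)
d=P[...,:2]-b; X=d@x;Y=d@y
for lo,hi,n in[(.05,.064,'caps'),(.030,.040,'blocks'),(.037,.043,'stop')]:
    m=reg&(abs(X)<.016)&(Z>lo)&(Z<hi)
    h,e=np.histogram(Y[m],np.arange(-.04,.27,.005)); print(n,[(round(e[i],3),h[i]) for i in range(len(h)) if h[i]])
m=reg&(abs(X)<.022)&(Z>.002)&(Z<.010)
h,e=np.histogram(Y[m],np.arange(-.18,.27,.005)); print('floor',[(round(e[i],3),h[i]) for i in range(len(h)) if h[i]])
np.savez('rail.npz',b=b,y=y,x=x)
# key
m=(Z>.05)&(Z<.066)&(u>370)&(u<405)&(v>200)&(v<228)
print('key',P[m].mean(0),m.sum(),P[m].min(0),P[m].max(0))
E
python3 m2.py
```

```text
[[-0.12   -0.0279  0.0296]
 [-0.11   -0.0278  0.0297]
 [-0.1    -0.0272  0.0296]
 [-0.09   -0.0274  0.0301]
 [-0.08   -0.0269  0.0292]
 [-0.07   -0.0271  0.0293]
 [-0.06   -0.0264  0.0294]
 [-0.05   -0.027   0.03  ]
 [-0.04   -0.027   0.0305]
 [-0.03   -0.0267  0.0298]
 [-0.02   -0.0241  0.0318]
 [-0.01   -0.0258  0.0311]
 [-0.     -0.026   0.0321]
 [ 0.01   -0.026   0.0324]
 [ 0.02   -0.0257  0.0316]
 [ 0.03   -0.0265  0.0319]
 [ 0.04   -0.0257  0.0321]
 [ 0.05   -0.0247  0.0319]
 [ 0.06   -0.0256  0.0329]
 [ 0.07   -0.0277  0.0325]
 [ 0.08   -0.0258  0.0326]
 [ 0.09   -0.0245  0.033 ]
 [ 0.1    -0.0248  0.0323]
 [ 0.11   -0.0245  0.0322]
 [ 0.12   -0.0249  0.0326]
 [ 0.13   -0.0248  0.0324]
 [ 0.14   -0.0265  0.0327]
 [ 0.15   -0.0257  0.0323]
 [ 0.16   -0.0248  0.0325]]
slope 0.011133880494609956 off 0.002438769204744747
slope 0.0005714934963651665 off 1.64826341856264e-05
slope -0.0001355907011184743 off -7.822858464908517e-06
[[-0.12   -0.029   0.0285]
 [-0.11   -0.0287  0.0284]
 [-0.1    -0.0285  0.0284]
 [-0.09   -0.0287  0.0289]
 [-0.08   -0.0288  0.0277]
 [-0.07   -0.0287  0
[... 5120 characters left out ...]
.float64(-0.03), np.int64(26)), (np.float64(0.16), np.int64(4)), (np.float64(0.165), np.int64(29)), (np.float64(0.17), np.int64(29)), (np.float64(0.175), np.int64(26)), (np.float64(0.18), np.int64(30)), (np.float64(0.185), np.int64(26)), (np.float64(0.19), np.int64(30)), (np.float64(0.195), np.int64(27)), (np.float64(0.2), np.int64(29)), (np.float64(0.205), np.int64(26)), (np.float64(0.21), np.int64(27)), (np.float64(0.215), np.int64(21)), (np.float64(0.22), np.int64(22)), (np.float64(0.225), np.int64(23)), (np.float64(0.23), np.int64(7)), (np.float64(0.26), np.int64(6))]
key [ 0.48702698 -0.35528189  0.0566258 ] 188 [ 0.46711069 -0.37659444  0.05002656] [ 0.50665519 -0.33512221  0.06586107]
```

The geometry matches the description: the rail tops are 57 mm centre to centre, and the open end to the stop face is 0.35 m. In the fitted rail coordinate, the stop face is at 0.231 and the row spans −0.024 to 0.160, so the push is about 71 mm. Next is the approach plan, with shut fingers and tool x across the rail.

```bash
cat > plan.py <<'E'
from h import *
from scipy.spatial.transform import Rotation as Ro
def toR(q): return Ro.from_quat([q[1],q[2],q[3],q[0]])
def plan(goal,yaw,n,grip=-1):
    s=state(); R=toR(s['tool_rot']).as_matrix(); p=s['tool_pos']
    cur=np.degrees(np.arctan2(R[1,0],R[0,0])); dy=(yaw-cur+180)%360-180
    print('at',p.round(4),'yaw',cur.round(2),'tilt',np.degrees(np.arccos(-R[2,2])).round(2),'dyaw',dy.round(2))
    d=(np.array(goal)-p)/n
    for i in range(n):
        Rm=Ro.from_euler('z',dy*(i+.5)/n,degrees=True).as_matrix()@R
        print([0,0,round(-dy/n/5,2)]+list((Rm.T@d/.04).round(2))+[grip])
E
python3 - <<'E'
from plan import *
plan([.584,-.031,.20],20.8,24)
E
```

```text
at [ 0.2111 -0.5876  0.2302] yaw -70.24 tilt 0.11 dyaw 91.04
[0, 0, np.float64(-0.76), np.float64(-0.4), np.float64(-0.57), np.float64(0.03), -1]
[0, 0, np.float64(-0.76), np.float64(-0.36), np.float64(-0.6), np.float64(0.03), -1]
[0, 0, np.float64(-0.76), np.float64(-0.32), np.float64(-0.62), np.float64(0.03), -1]
[0, 0, np.float64(-0.76), np.float64(-0.27), np.float64(-0.64), np.float64(0.03), -1]
[0, 0, np.float64(-0.76), np.float64(-0.23), np.float64(-0.66), np.float64(0.03), -1]
[0, 0, np.float64(-0.76), np.float64(-0.19), np.float64(-0.67), np.float64(0.03), -1]
[0, 0, np.float64(-0.76), np.float64(-0.14), np.float64(-0.68), np.float64(0.03), -1]
[0, 0, np.float64(-0.76), np.float64(-0.1), np.float64(-0.69), np.float64(0.03), -1]
[0, 0, np.float64(-0.76), np.float64(-0.05), np.float64(-0.7), np.float64(0.03), -1]
[0, 0, np.float64(-0.76), np.float64(-0.0), np.float64(-0.7), np.float64(0.03), -1]
[0, 0, np.float64(-0.76), np.float64(0.04), np.float64(-0.7), np.float64(0.03), -1]
[0, 0, np.float64(-0.76), np.float64(0.09), np.float64(-0.69), np.float64(0.03), -1]
[0, 0, np.float6
[... 302 characters left out ...]
np.float64(0.03), -1]
[0, 0, np.float64(-0.76), np.float64(0.31), np.float64(-0.63), np.float64(0.03), -1]
[0, 0, np.float64(-0.76), np.float64(0.35), np.float64(-0.6), np.float64(0.03), -1]
[0, 0, np.float64(-0.76), np.float64(0.39), np.float64(-0.58), np.float64(0.03), -1]
[0, 0, np.float64(-0.76), np.float64(0.43), np.float64(-0.55), np.float64(0.03), -1]
[0, 0, np.float64(-0.76), np.float64(0.46), np.float64(-0.52), np.float64(0.03), -1]
[0, 0, np.float64(-0.76), np.float64(0.49), np.float64(-0.49), np.float64(0.03), -1]
[0, 0, np.float64(-0.76), np.float64(0.53), np.float64(-0.46), np.float64(0.03), -1]
[0, 0, np.float64(-0.76), np.float64(0.56), np.float64(-0.42), np.float64(0.03), -1]
```

Call:
carry_out(moves=[[[0,0,-0.76,-0.4,-0.57,0,-1],[0,0,-0.76,-0.36,-0.6,0,-1],[0,0,-0.76,-0.32,-0.62,0,-1],[0,0,-0.76,-0.27,-0.64,0,-1],[0,0,-0.76,-0.23,-0.66,0,-1],[0,0,-0.76,-0.19,-0.67,0,-1],[0,0,-0.76,-0.14,-0.68,0,-1],[0,0,-0.76,-0.1,-0.69,0,-1]]])

```text
time: 0.77
tool_pos: [0.3413, -0.4053, 0.2307]
tool_rot: [-0.0, 0.941, -0.339, -0.0]
contact_force: [0.8, -0.2, 0.0]
gripper_width: 0.001
```

Call:
carry_out(moves=[[[0,0,-0.76,-0.05,-0.7,0,-1],[0,0,-0.76,0,-0.7,0,-1],[0,0,-0.76,0.04,-0.7,0,-1],[0,0,-0.76,0.09,-0.69,0,-1],[0,0,-0.76,0.13,-0.69,0,-1],[0,0,-0.76,0.18,-0.67,0,-1],[0,0,-0.76,0.22,-0.66,0,-1],[0,0,-0.76,0.27,-0.65,0,-1]]])

```text
time: 1.43
tool_pos: [0.4719, -0.2237, 0.2308]
tool_rot: [-0.0, 0.997, -0.081, -0.0]
contact_force: [-0.2, 0.3, -0.3]
gripper_width: -0.004
```

Call:
carry_out(moves=[[[0,0,-0.76,0.31,-0.63,0.03,-1],[0,0,-0.76,0.35,-0.6,0.03,-1],[0,0,-0.76,0.39,-0.58,0.03,-1],[0,0,-0.76,0.43,-0.55,0.03,-1],[0,0,-0.76,0.46,-0.52,0.03,-1],[0,0,-0.76,0.49,-0.49,0.03,-1],[0,0,-0.76,0.53,-0.46,0.03,-1],[0,0,-0.76,0.56,-0.42,0.03,-1]]])

```text
time: 2.1
tool_pos: [0.6024, -0.0425, 0.221]
tool_rot: [-0.0, 0.983, 0.184, -0.0]
contact_force: [0.8, -0.2, 0.6]
gripper_width: -0.003
```

Call:
carry_out(moves=[[[0,0,0,0,0,0,-1],[0,0,0,0,0,0,-1]]])

```text
time: 2.27
tool_pos: [0.602, -0.0429, 0.2208]
tool_rot: [-0.0, 0.983, 0.183, -0.001]
contact_force: [-0.5, -0.9, 0.3]
gripper_width: -0.002
```

```bash
python3 - <<'E'
from plan import *
plan([.584,-.031,.20],20.8,1); print(state()['gripper_width'],state()['time'])
g=snap('wrist','w1')
R=np.load('rail.npz');b,y,x=R['b'],R['y'],R['x']
s=state();Tr=np.eye(4);Tr[:3,:3]=toR(s['tool_rot']).as_matrix();Tr[:3,3]=s['tool_pos']
g['world_from_camera']=Tr@g['hand_eye'];P=cloud(g);Z=P[...,2]
X=(P[...,:2]-b)@x;Y=(P[...,:2]-b)@y
m=(Z>.026)&(Z<.042)&(abs(X)<.02);print('block top Y',np.percentile(Y[m],[0.5,1,2]),m.sum())
m=(Z>.0105)&(Z<.0175)
print('rails',np.median(X[m&(X<-.02)&(X>-.037)]),np.median(X[m&(X>.02)&(X<.037)]))
E
```

```text
at [ 0.602  -0.0429  0.2208] yaw 21.05 tilt 0.1 dyaw -0.25
[0, 0, np.float64(0.05), np.float64(-0.31), np.float64(-0.44), np.float64(0.52), -1]
-0.0020101643125368346 2.2667
block top Y [-0.02385377 -0.02382087 -0.02271338] 2288
rails -0.029665747988854865 0.027365570207512728
```

View pics/w1.png

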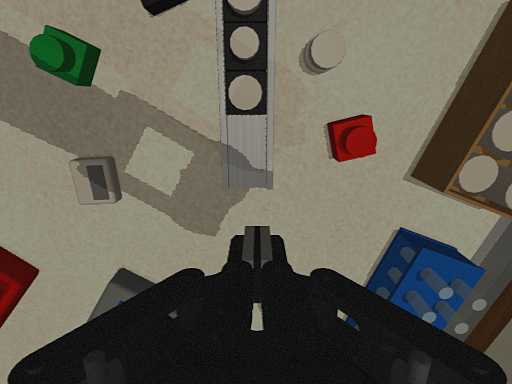

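The wrist view shows the rear of the row at about (247,115) and the shut fingertips at about (257,235), in line with the channel. Its rear-face reading of −0.024 agrees with the top camera. Next I'll centre and descend behind the row.

Call:
carry_out(moves=[[[0,0,0.05,-0.31,-0.1,0.7,-1],[0,0,0,0,-0.1,0.9,-1],[0,0,0,0,0,0.9,-1],[0,0,0,0,0,0.9,-1],[0,0,0,0,0,0.8,-1],[0,0,0,0,0,0.5,-1],[0,0,0,0,0,0.3,-1],[0,0,0,0,0,0,-1]]])

```text
time: 2.98
tool_pos: [0.5848, -0.0414, 0.0185]
tool_rot: [-0.001, 0.984, 0.179, -0.003]
contact_force: [-0.3, -0.6, -0.1]
gripper_width: 0.001
```

```bash
cat > w.py <<'E'
from plan import *
R=np.load('rail.npz');b,y,x=R['b'],R['y'],R['x']
def rep():
    s=state();d=s['tool_pos'][:2]-b
    print('X',(d@x).round(4),'Y',(d@y).round(4),'z',s['tool_pos'][2].round(4),'F',s['contact_force'].round(1),s['time'])
E
python3 -c "
from w import *
rep();plan([.5,0,.02],20.8,1)"
```

```text
X -0.0034 Y -0.0751 z 0.0185 F [-0.3 -0.6 -0.1] 2.9833
at [ 0.5848 -0.0414  0.0185] yaw 20.6 tilt 0.35 dyaw 0.2
[0, 0, np.float64(-0.04), np.float64(-1.62), np.float64(-1.72), np.float64(-0.02), -1]
```

Call:
carry_out(moves=[[[0,0,0,0.06,-0.25,0,-1],[0,0,0,0,-0.25,0,-1],[0,0,0,0,-0.2,0,-1],[0,0,0,0,-0.1,0,-1],[0,0,0,0,-0.08,0,-1],[0,0,0,0,-0.08,0,-1],[0,0,0,0,-0.08,0,-1],[0,0,0,0,-0.08,0,-1]]])

```text
time: 3.65
tool_pos: [0.5746, 0.0016, 0.0223]
tool_rot: [0.001, 0.984, 0.18, 0.001]
contact_force: [0.7, -2.9, 0.7]
gripper_width: -0.002
```

```bash
python3 -c "
from w import *
rep();snap('top','t2')
f=np.load('pics/t2.npz')['frame'];cv2.imwrite('pics/c3.png',cv2.resize(f[140:240,130:300],None,fx=4.5,fy=4.5)[:,:,::-1])"
```

```text
X 0.0024 Y -0.0313 z 0.0223 F [ 0.7 -2.9  0.7] 3.65
```

View pics/c3.png

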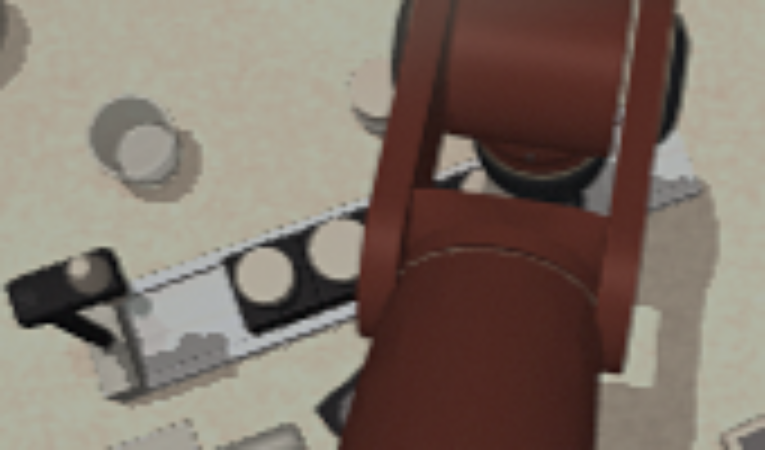

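Contact is made at 2.9 N and the front of the row has started to move; its front edge in the crop is now at about x=228. Pushing on.

Call:
carry_out(moves=[[[0,0,0,-0.06,-0.1,0.06,-1],[0,0,0,0,-0.1,0,-1],[0,0,0,0,-0.1,0,-1],[0,0,0,0,-0.1,0,-1],[0,0,0,0,-0.1,0,-1],[0,0,0,0,-0.1,0,-1],[0,0,0,0,-0.1,0,-1],[0,0,0,0,-0.1,0,-1]]])

```text
time: 4.37
tool_pos: [0.5607, 0.0312, 0.0196]
tool_rot: [0.0, 0.984, 0.18, 0.0]
contact_force: [2.3, -4.5, 4.6]
gripper_width: 0.004
```

```bash
python3 -c "
from w import *
rep();plan([.5,0,.02],20.8,1);snap('scene','s2')
f=np.load('pics/s2.npz')['frame'];cv2.imwrite('pics/c4.png',cv2.resize(f[140:250,200:390],None,fx=4,fy=4)[:,:,::-1])"
```

```text
X -0.0001 Y 0.0013 z 0.0196 F [ 2.3 -4.5  4.6] 4.3667
at [0.5607 0.0312 0.0196] yaw 20.72 tilt 0.05 dyaw 0.08
[0, 0, np.float64(-0.02), np.float64(-1.7), np.float64(0.19), np.float64(-0.01), -1]
```

View pics/c4.png

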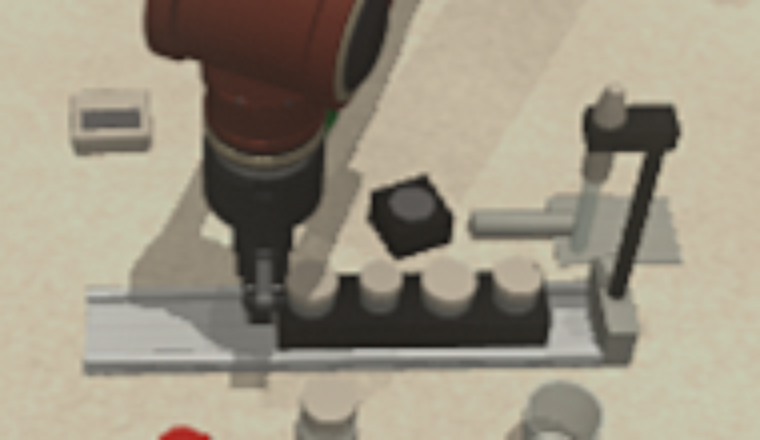

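Scene view: the row is closed up with the finger behind it at (262,300), and about 35 mm of gap is left to the stop at (550–590,310). Continuing, more slowly toward the end.

Call:
carry_out(moves=[[[0,0,0,-0.02,-0.12,0,-1],[0,0,0,0,-0.12,0,-1],[0,0,0,0,-0.12,0,-1],[0,0,0,0,-0.12,0,-1],[0,0,0,0,-0.1,0,-1],[0,0,0,0,-0.08,0,-1],[0,0,0,0,-0.06,0,-1],[0,0,0,0,-0.05,0,-1]]])

```text
time: 5.08
tool_pos: [0.5495, 0.0599, 0.0194]
tool_rot: [0.0, 0.984, 0.18, 0.001]
contact_force: [5.2, -3.7, 2.6]
gripper_width: 0.002
```

Call:
carry_out(moves=[[[0,0,0,0,-0.04,0,-1],[0,0,0,0,-0.04,0,-1],[0,0,0,0,0,0,-1]]])

```text
time: 5.33
tool_pos: [0.5483, 0.063, 0.0194]
tool_rot: [-0.0, 0.984, 0.18, 0.001]
contact_force: [3.9, -3.8, 1.8]
gripper_width: 0.002
```

```bash
python3 -c "
from w import *
rep();snap('scene','s3')
f=np.load('pics/s3.npz')['frame'];cv2.imwrite('pics/c5.png',cv2.resize(f[140:250,200:390],None,fx=4,fy=4)[:,:,::-1])"
```

```text
X -0.0005 Y 0.0354 z 0.0194 F [ 3.9 -3.8  1.8] 5.3333
```

View pics/c5.png

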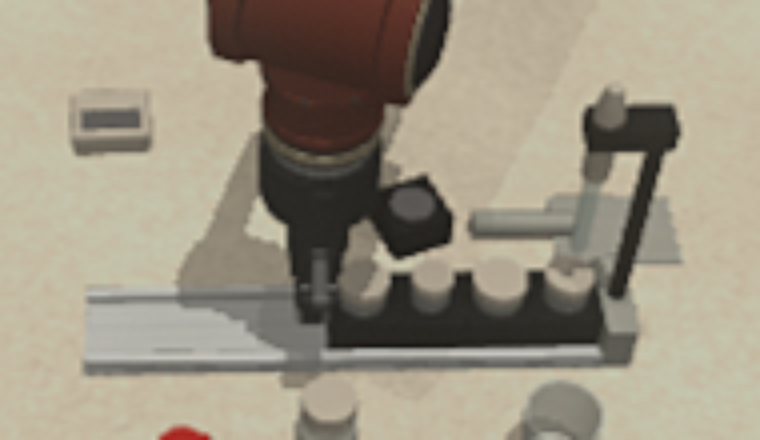

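The front carrier is at the stop or nearly there, at (600,310). Force has not risen yet, so I'll creep until it does.

Call:
carry_out(moves=[[[0,0,0,0,-0.03,0,-1],[0,0,0,0,-0.03,0,-1],[0,0,0,0,0,0,-1]]])

```text
time: 5.63
tool_pos: [0.5482, 0.063, 0.0195]
tool_rot: [0.002, 0.984, 0.18, 0.001]
contact_force: [6.7, -11.1, -0.8]
gripper_width: -0.001
```

```bash
python3 -c "
from w import *
rep()"
```

```text
X -0.0005 Y 0.0355 z 0.0195 F [  6.7 -11.1  -0.8] 5.6333
```

The TCP has stopped at Y=0.0355 (0.036 expected) and the force rose to 13 N, so the row is against the stop. Backing off and lifting.

Call:
carry_out(moves=[[[0,0,0,0,0.1,0,-1],[0,0,0,0,0.4,0,-1],[0,0,0,0,0.5,0,-1],[0,0,0,0,0.3,-0.5,-1],[0,0,0,0,0.5,-0.9,-1],[0,0,0,0,0.8,-0.9,-1],[0,0,0,0,0.9,-0.9,-1],[0,0,0,0,0.9,-0.4,-1]]])

```text
time: 6.3
tool_pos: [0.6057, -0.0887, 0.1546]
tool_rot: [-0.001, 0.984, 0.181, 0.001]
contact_force: [1.5, 0.9, -0.3]
gripper_width: 0.0
```

```bash
python3 - <<'E'
from w import *
rep()
g=snap('top','t4')
f=g['frame'];cv2.imwrite('pics/c6.png',cv2.resize(f[140:240,130:300],None,fx=4.5,fy=4.5)[:,:,::-1])
P=cloud(g);Z=P[...,2];X=(P[...,:2]-b)@x;Y=(P[...,:2]-b)@y
u,v=np.meshgrid(np.arange(512),np.arange(384));reg=(u>140)&(u<295)&(v>155)&(v<235)
m=reg&(abs(X)<.02)&(Z>.004)&(Z<.009)&(Y>-.1); h,e=np.histogram(Y[m],np.arange(-.1,.25,.005)); print([(round(float(a),3),int(n)) for a,n in zip(e,h) if n])
plan([.487,-.355,.15],12,12)
E
```

```text
X -0.0007 Y -0.1268 z 0.1546 F [ 1.5  0.9 -0.3] 6.3
[(-0.03, 3), (-0.025, 9), (-0.02, 8), (-0.015, 17), (-0.01, 17), (-0.005, 20), (0.0, 21), (0.005, 19), (0.01, 20), (0.015, 20), (0.02, 15), (0.025, 19), (0.03, 21), (0.035, 21), (0.04, 17), (0.045, 5)]
at [ 0.6092 -0.0957  0.1578] yaw 20.56 tilt 0.53 dyaw -8.56
[0, 0, np.float64(0.14), np.float64(-0.43), np.float64(0.42), np.float64(0.02), -1]
[0, 0, np.float64(0.14), np.float64(-0.42), np.float64(0.42), np.float64(0.02), -1]
[0, 0, np.float64(0.14), np.float64(-0.42), np.float64(0.43), np.float64(0.02), -1]
[0, 0, np.float64(0.14), np.float64(-0.41), np.float64(0.43), np.float64(0.02), -1]
[0, 0, np.float64(0.14), np.float64(-0.4), np.float64(0.44), np.float64(0.02), -1]
[0, 0, np.float64(0.14), np.float64(-0.4), np.float64(0.44), np.float64(0.02), -1]
[0, 0, np.float64(0.14), np.float64(-0.39), np.float64(0.45), np.float64(0.02), -1]
[0, 0, np.float64(0.14), np.float64(-0.39), np.float64(0.45), np.float64(0.02), -1]
[0, 0, np.float64(0.14), np.float64(-0.38), np.float64(0.46), np.float64(0.02), -1]
[0, 0, np.float64(0.14), np.float64(-0.38), np.float64(0.46), np.float64(0.02), -1]
[0, 0, np.float64(0.14), np.float64(-0.37), np.float64(0.47), np.float64(0.02), -1]
[0, 0, np.float64(0.14), np.float64(-0.36), np.float64(0.47), np.float64(0.02), -1]
```

View pics/c6.png

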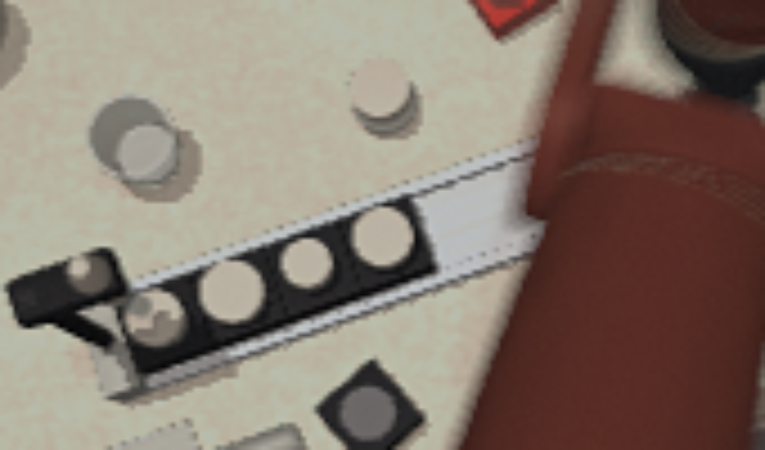

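The row is home: its rear edge is at 0.047, exactly as expected, and it is closed up (in the crop the row spans (125,330)–(435,240), with no gaps). Now to a viewpoint near the key.

Call:
carry_out(moves=[[[0,0,0.18,-0.4,0.65,-0.05,-1],[0,0,0.18,-0.4,0.65,-0.05,-1],[0,0,0.18,-0.4,0.65,-0.05,-1],[0,0,0.18,-0.4,0.65,-0.05,-1],[0,0,0.18,-0.4,0.65,-0.05,-1],[0,0,0.18,-0.4,0.65,0,-1],[0,0,0.18,-0.4,0.65,0,-1],[0,0,0.18,-0.4,0.65,0,-1]]])

```text
time: 7.02
tool_pos: [0.5447, -0.3256, 0.1596]
tool_rot: [-0.003, 0.993, 0.117, -0.001]
contact_force: [0.0, -0.4, -0.5]
gripper_width: -0.0
```

Call:
carry_out(moves=[[[0,0,0.1,0,0.8,0,-1],[0,0,0.1,0,0.8,0,-1],[0,0,0,0,0.8,0,-1],[0,0,0,0,0.8,0,-1],[0,0,0,0,0.4,0,-1],[0,0,0,0,0,0,-1],[0,0,0,0,0,0,-1]]])

```text
time: 7.6
tool_pos: [0.5774, -0.4655, 0.1593]
tool_rot: [-0.002, 0.994, 0.109, -0.001]
contact_force: [-0.2, -0.1, -0.5]
gripper_width: -0.003
```

```bash
cat > k.py <<'E'
from w import *
import sys
s=state();g=snap('wrist',sys.argv[1])
Tr=np.eye(4);Tr[:3,:3]=toR(s['tool_rot']).as_matrix();Tr[:3,3]=s['tool_pos']
g['world_from_camera']=Tr@g['hand_eye'];P=cloud(g);Z=P[...,2]
m=(Z>.0535)&(np.hypot(P[...,0]-.487,P[...,1]+.355)<.03)&(Z<.068)
print('tcp',s['tool_pos'].round(4),s['time'],m.sum())
if m.sum():
    print('key',P[m].mean(0).round(4),P[m].min(0).round(4),P[m].max(0).round(4))
    c=P[m].mean(0); r=np.hypot(P[...,0]-c[0],P[...,1]-c[1])
    for a in np.arange(0,.03,.003):
        q=(r>=a)&(r<a+.003); print(round(a,3),np.percentile(Z[q],[5,50,95]).round(4))
    plan([c[0],c[1],.1],12,4)
gt=snap('top','tt'+sys.argv[1]);Pt=cloud(gt)
m=(Pt[...,2]>.0535)&(np.hypot(Pt[...,0]-.487,Pt[...,1]+.355)<.03)&(Pt[...,2]<.068);print('top key',Pt[m].mean(0),m.sum())
E
python3 k.py w3
```

```text
tcp [ 0.5774 -0.4655  0.1593] 7.6 1154
key [ 0.4882 -0.3573  0.0601] [ 0.474  -0.3708  0.0535] [ 0.5009 -0.3436  0.0635]
0.0 [0.0597 0.0605 0.0616]
0.003 [0.0595 0.0607 0.0617]
0.006 [0.0595 0.0606 0.0618]
0.009 [0.059  0.0604 0.0617]
0.012 [0.05   0.0565 0.0607]
0.015 [0.0495 0.0506 0.0518]
0.018 [0.0391 0.0503 0.0517]
0.021 [0.0376 0.039  0.0508]
0.024 [0.0375 0.0387 0.0398]
0.027 [0.0374 0.0385 0.0397]
at [ 0.5776 -0.4649  0.1597] yaw 12.53 tilt 0.27 dyaw -0.53
[0, 0, np.float64(0.03), np.float64(-0.4), np.float64(-0.78), np.float64(0.38), -1]
[0, 0, np.float64(0.03), np.float64(-0.4), np.float64(-0.77), np.float64(0.38), -1]
[0, 0, np.float64(0.03), np.float64(-0.4), np.float64(-0.77), np.float64(0.38), -1]
[0, 0, np.float64(0.03), np.float64(-0.41), np.float64(-0.77), np.float64(0.38), -1]
top key [ 0.48650716 -0.35447588  0.05984733] 116
```

View pics/w3.png

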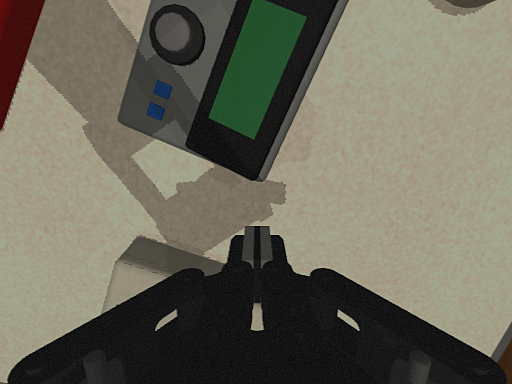

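The wrist view shows the key at (175,35). The two cameras put it at (.4882,−.3573) and (.4865,−.3545), top z 0.060, housing 0.0505, so I use the mean. The key stands 10 mm proud, so a shut fingertip can press it the full 6 mm without touching the housing. Moving above it.

Call:
carry_out(moves=[[[0,0,0,-0.4,-0.78,0.1,-1],[0,0,0,-0.4,-0.78,0.3,-1],[0,0,0,-0.4,-0.78,0.5,-1],[0,0,0,-0.42,-0.78,0.6,-1],[0,0,0,0,0,0.4,-1],[0,0,0,0,0,0,-1],[0,0,0,0,0,0,-1]]])

```text
time: 8.28
tool_pos: [0.488, -0.3581, 0.0861]
tool_rot: [-0.001, 0.994, 0.11, -0.0]
contact_force: [0.8, -0.0, 0.5]
gripper_width: -0.0
```

```bash
python3 -c "
from w import *
plan([.4875,-.356,.07],12.5,1)"
```

```text
at [ 0.488  -0.3581  0.0861] yaw 12.58 tilt 0.09 dyaw -0.08
[0, 0, np.float64(0.02), np.float64(-0.0), np.float64(-0.05), np.float64(0.4), -1]
```

Call:
carry_out(moves=[[[0,0,0,0,-0.05,0.3,-1],[0,0,0,0,0,0.25,-1],[0,0,0,0,0,0.1,-1],[0,0,0,0,0,0.05,-1],[0,0,0,0,0,0,-1]]])

```text
time: 8.7
tool_pos: [0.4887, -0.3584, 0.059]
tool_rot: [0.0, 0.994, 0.109, 0.0]
contact_force: [0.7, 0.3, 2.5]
gripper_width: -0.004
```

Call:
carry_out(moves=[[[0,0,0,0,0,0.06,-1],[0,0,0,0,0,0.05,-1],[0,0,0,0,0,0,-1]]])

```text
time: 8.95
tool_pos: [0.4888, -0.3585, 0.056]
tool_rot: [0.001, 0.994, 0.109, 0.001]
contact_force: [-0.8, 2.2, 8.5]
gripper_width: -0.003
```

Call:
carry_out(moves=[[[0,0,0,0,0,0.05,-1],[0,0,0,0,0,0.04,-1],[0,0,0,0,0,0,-1]]])

```text
time: 9.2
tool_pos: [0.4889, -0.3586, 0.0557]
tool_rot: [0.0, 0.994, 0.109, 0.0]
contact_force: [-8.4, 7.5, 24.5]
gripper_width: -0.004
```

The key has bottomed: the force rose to 24 N with no further travel (z 0.0557). Releasing and withdrawing.

Call:
carry_out(moves=[[[0,0,0,0,0,-0.3,-1],[0,0,0,0,0,-0.6,-1],[0,0,0,0,0,-0.8,-1],[0,0,0,0,0.5,-0.5,-1],[0,0,0,0.4,0.78,0,-1],[0,0,0,0.4,0.78,0,-1],[0,0,0,0.4,0.78,0,-1],[0,0,0,0,0,0,-1]]])

```text
time: 9.87
tool_pos: [0.5611, -0.4622, 0.1363]
tool_rot: [0.001, 0.994, 0.108, -0.0]
contact_force: [-0.3, 0.8, 0.6]
gripper_width: 0.0
```

Call:
carry_out(moves=[[[0,0,0,0,0,0,-1],[0,0,0,0,0,0,-1]]])

```text
time: 10.03
tool_pos: [0.5588, -0.4579, 0.1375]
tool_rot: [-0.001, 0.994, 0.109, -0.001]
contact_force: [-0.1, 0.9, 0.1]
gripper_width: -0.002
```

```bash
python3 k.py w5; python3 - <<'E'
from w import *
rep()
g=dict(np.load('pics/ttw5.npz'));P=cloud(g);Z=P[...,2];X=(P[...,:2]-b)@x;Y=(P[...,:2]-b)@y
u,v=np.meshgrid(np.arange(512),np.arange(384));reg=(u>140)&(u<295)&(v>155)&(v<235)
m=reg&(abs(X)<.02)&(Z>.004)&(Z<.009)&(Y>-.1); print('floor max Y',np.percentile(Y[m],99))
for k in range(4):
    c=.231-.023-.046*k
    m=reg&(Z>.05)&(Z<.066)&(np.hypot(X,Y-c)<.022); print(k,X[m].mean(),Y[m].mean()-c,Z[m].max())
E
```

```text
tcp [ 0.5588 -0.4579  0.1375] 10.0333 1348
key [ 0.488  -0.3571  0.0602] [ 0.4734 -0.3707  0.0537] [ 0.5008 -0.3433  0.0627]
0.0 [0.0596 0.0608 0.0618]
0.003 [0.0596 0.0607 0.0616]
0.006 [0.0595 0.0607 0.0619]
0.009 [0.0593 0.0605 0.0617]
0.012 [0.0497 0.0577 0.0608]
0.015 [0.0494 0.0506 0.0518]
0.018 [0.0417 0.0504 0.0517]
0.021 [0.0375 0.0391 0.0507]
0.024 [0.0375 0.0386 0.0398]
0.027 [0.0375 0.0386 0.0398]
at [ 0.5587 -0.4576  0.138 ] yaw 12.51 tilt 0.08 dyaw -0.51
[0, 0, np.float64(0.03), np.float64(-0.3), np.float64(-0.71), np.float64(0.24), -1]
[0, 0, np.float64(0.03), np.float64(-0.3), np.float64(-0.71), np.float64(0.24), -1]
[0, 0, np.float64(0.03), np.float64(-0.3), np.float64(-0.71), np.float64(0.24), -1]
[0, 0, np.float64(0.03), np.float64(-0.3), np.float64(-0.71), np.float64(0.24), -1]
top key [ 0.48647466 -0.35556975  0.0604369 ] 112
X -0.1755 Y -0.4548 z 0.1385 F [ 0.1  0.6 -0.3] 10.1333
floor max Y 0.12787797742939092
0 -0.004938040366275901 -0.0025737209099293 0.06395549733480688
1 -0.003409293853025753 -0.001206032920564648 0.06145098541003713
2 -0.0029957748856651 -0.000850084300192594 0.06352821986582802
3 -0.002790824206538363 -0.0009547182245662617 0.06394379943078676
```

View pics/ttw5.png

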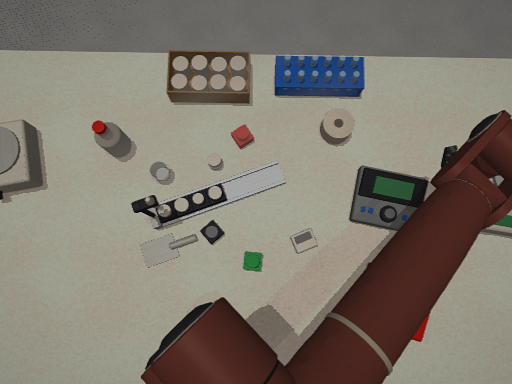

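Final checks are good: the row is still closed up at the stop, the key is back up (z 0.0602, 0.0601 before), and the bystanders visible from above have not moved. The force reads about zero.

```bash
python3 -c "
from h import *
ticket.job_done()"
```

```text
the job is handed in; nothing more can be done
```

I pushed the four carriers home as one train, pressed the large key fully down and released it, then handed the job in at about 10 s of the 48 s allowed. No verdict is reported, so this rests on my own checks.

- **Row:** I pushed from behind the last carrier with shut fingers until the tool stopped and the force rose to about 13 N. Right after that, the top camera put the rear edge at 0.047 m in my fitted rail coordinate, which is where a closed row against the stop should end.
- **Key:** I pressed it until it bottomed; the force reached 24 N with no further travel. The key top was at 0.0601 m before and 0.0602 m after, so it is back up. The force on the withdrawn tool read about zero.
- **Bystanders:** those visible from above stood in the same places in the last top picture. I judged this by eye and did not measure it.

Some readings disagreed or were weak:
- **Key position:** the two cameras differed by about 3 mm, so I pressed near the mean. Pressing also gave about 11 N sideways, which I take to be friction as the fingertip slipped slightly.
- **Cap positions:** in the last picture the caps read 1 to 2.6 mm short of nominal along the rail and 3 to 5 mm to one side. The worst was the front cap, partly hidden by the probe. I put this down to camera bias, since the block edges fitted, but the sideways reading is close to the 6 mm limit.
- **Final floor check:** the last scripted reading of the row's rear edge gave 0.128 m. I disregarded it because it picked up floor pixels ahead of the row.

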